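Open the bench tool chest by its pop-out T-handle

ROBOT

A 6-joint arm with a two-finger parallel gripper is mounted at the origin on the work surface. World frame = base frame: x ahead of the robot, y to its left, z up, the work surface at z = 0. Lengths are in m, angles in rad, forces in N, time in s.
With the tool pointing down it reaches from about 0.35 to 0.775 m from the base axis. Payload 7.3 kg.
Tool frame: the origin (TCP) lies on the centre line of the jaws, within the pads' length; the fingertips stand tip_reach ahead of it and the grasp point (between the pads) lies 11 mm behind it (tip_reach is the distance from the TCP to the fingertips, in m); z points along the fingers, y is the direction in which the jaws open and shut (so a half turn about z gives the same grasp; the last joint's range is limited). The gripper opens to 92 mm and grips with 3 to 60 N. Pads are 19 mm wide; open, the fingers measure 130 mm over their backs; the gripper's body (75 mm by 190 mm) begins 47 mm behind the grasp point.
Start: joints at [-1.488, 0.342, 1.524, -0, 1.275, -0.146], TCP at [0.119, -0.511, 0.198] pointing down, gripper open.
Joint ranges: [-2.53, 2.53], [-0.77, 2.02], [0.04, 2.7], [-1, 4.14], [0.28, 2.66], [-3.11, 3.11]. Speed limits (rad/s): [2.57, 2.57, 3.14, 3.14, 3.14, 3.14].

INTERFACE

Orientations are given as [roll, pitch, yaw] about the fixed x, y, z axes, in that order (R = Rz(yaw) Ry(pitch) Rx(roll)).
In Python, from rig import get_state, get_image, finish_job, tip_reach gives the robot as it stands. The module is installed in compiled form; this text tells all that it offers.
- The arm moves only by the tool move_arm, never from a script. Its argument "steps" is one flat list of numbers, 6 for each row, row after row: the shift along the tool's x, y, z in m, then the turn, a rotation vector about the tool's x, y, z in rad. A call has 1 to 10 rows; each row shifts and turns the commanded pose from where the row before left it, along the tool's axes as they then stand; what a row does not reach is not made up. A row lasts 1/12 s, in which the tool goes at most 41.7 mm and 7.16 degrees, less where a joint would pass 70% of its speed; a pose out of reach is approached as far as the arm can. A call is refused whole if a number of a shift passes 0.0417 or a number of a turn 0.125, either way. A call with a gripper value outside its range is refused whole. "gripper" is the opening, from 0 (shut) to 1 (fully open), set as the call begins (left out, the last holds). The fingers move at their own pace and stop on an object; the grip force is fixed at half the most. Time passes only in rows, so rows that do not move let the fingers close. It gives the time, the measured TCP pose, the force and the opening at its end, in the units of the state.
- get_state(): the state, without advancing time (a new reading comes with each control period).
- get_image(name): name is "scene" or "top" or "wrist"; returns a dict with "pixels" (400x640x3 uint8, red, green, blue), "camera_matrix" (3x3 intrinsics, pixels), "dist_coeffs" ([k1, k2, p1, p2, k3] as OpenCV has them; the pictures are not rectified), "position" and "attitude" of the camera in the world. Camera axes: x right, y down, z forward; pixel columns grow to the right and rows downward; lengths in m; the calibration is good to about 2 mm. A picture is of the moment at which its call begins. There is no depth.
- finish_job(): hands the job in, once; it reports no verdict.
The state is a dict: "time": time; "qpos": joint angles; "joint_velocities": joint speeds; "tau": joint torques, N m; "tool_pos": TCP position; "tcp_rot": TCP orientation; "contact_force": force on the tool from outside, world axes, zero at the start; "ft_torque": the same for the moment, N m; "gripper_width": opening from 0.0 (shut) to 1.0 (fully open).
Only numpy, scipy, OpenCV 4.12 (cv2) and the standard library are available. Lean on these libraries where they do the work, as an engineer would, in place of code of your own. Each camera call takes 0.05 s, during which the arm holds its last target. There are 200 camera calls.

TASK

Open the grey tool chest: press the round release button on its lid gently, just far enough to trip the catch, and let it go so that the T-handle pops out; turn the handle counter-clockwise a full quarter turn to unlatch, then lift the lid by it until the front edge stands about 70 mm open. Let go and leave it standing like that, with the handle out and turned, and leave the things lying round the chest where they are.

Things in the scene. Friction and masses are not known exactly. Their poses are not given: they have to be found in the camera images.
- button_top (a point): Centre of the flat top of the round steel release button, 22 mm across, standing 24 mm above the lid's top face out of a dark boss (36 mm across, 8 mm high). On the lid's middle line, 47 mm in front of the handle's axis (towards the chest's front) and 48 mm behind the front edge. Axes as the lid's: x towards the hinge, z out of the lid.
- button: The same button; origin on its axis at the lid's top face. Pressed straight down, 13.5 mm at most: first unseen free play, 0 to 8 mm, different every time, at 2 to 4 N; then a firm spring (3 N more, rising 2 N per mm) that trips the catch 2.5 mm on, at 10 to 12.5 N in all, with a hard end 1 mm deeper at 13 to 15 N. Over 20 N damages it. The handle pops out only once the tripped button is let up.
- handle (a point): Centre of the T-handle's bar, steel, 92 mm long, 14 wide, 16 high; z up out of the lid, y along the bar (at first left-right, parallel to the lid's front edge). When in, it sits in a dark slot frame (30 x 108 mm, 18 mm high) with its top 19 mm above the lid's top face and cannot turn; popped out it is 22 mm higher, its underside 7 mm above the frame.
- pop (a joint): How far the T-handle has popped out of the lid, m: 0 in, 0.022 fully out (a spring pushes it out with 2 to 4 N).
- turn (a joint): Turn of the T-handle about the lid's normal, rad: 0 locked, grows counter-clockwise seen from above, stop at 1.571. Friction 0.08 N m; it stays where it is left. The latch tongue is clear of its keeper at the latest at 1.0.
- lid (a joint): Opening angle of the lid, rad: 0 shut; the hinge runs left-right along the chest's far edge, 145 mm behind the handle's axis and 240 mm behind the front edge. 0.3 means the front edge is about 70 mm up. The hinge is stiff, so the lid stays where it is left; lifting it at the handle takes about 7 N.
- lid_hinge (a point): Middle of the hinge line at the level of the lid's underside, 130 mm above the bench. Same axes as the lid: x from front to back, y to the left along the hinge line.
- chest: The fixed grey steel tool chest, 240 mm front to back (x), 340 mm wide (y), 130 mm high; the lid on it is 8 mm thick. Origin at the centre of its underside, on the bench.
- anvil: Small bystander steel anvil, 60 mm high, about 90 mm long, 0.8 kg, standing beside the chest. Origin at its underside.
- blank: Bystander: wooden knife-handle blank with a brass ferrule, 120 x 34 x 26 mm, lying beside the chest. Origin at its underside.

How it is judged:
On the way, in this order (a step that is already met when the one before it is completed fails the run):
1. the button has been tripped and let go and the T-handle has popped out, not yet turned (value of joint pop above 0.018 m and value of joint turn below 0.15 rad), for 0.2 s.
2. the T-handle is turned at least 1.3 rad while the lid is still shut (value of joint turn above 1.3 rad and value of joint lid below 0.08 rad), for 0.1 s.
At the end, for the whole second after the job is handed in: The lid stands still, open by 0.2 to 0.42 rad (front edge about 48 to 98 mm up), the T-handle is out (more than 12 mm) and still turned by more than 1.25 rad, and the anvil and the blank are within 20 mm of where they were (value of joint lid between 0.2 and 0.42 rad and value of joint turn above 1.25 rad and value of joint pop above 0.012 m and velocity of joint lid between -0.02 and 0.02 rad/s and distance of each of anvil, blank from where it was at the start of the episode below 0.02 m); the robot touches nothing.
It fails at once if more than 20 N on the release button (contact force between button and the fingers above 20 N or contact force between button and the arm above 20 N).
It fails at once if a bystander is knocked away by more than 30 mm (distance of any of anvil, blank from where it was at the start of the episode above 0.03 m).
It also fails if it takes over 54 s, if anything falls off the work surface, if the arm or the gripper's body presses on something with over 40 N, if the wrist force passes 120 N, or if a joint passes its speed limit or range.

## Working session

There is one attempt and no reset: what is moved stays moved. The work goes in short steps, Python scripts to look and compute and a tool call to move; the robot and the scene stay as the last step left them, time stands still between calls to the robot, and variables do not carry over. Pictures are saved under pics/ and viewed, about 8 in all and at most 12, crops included, and the job is handed in when it is done.

Besides the shell and the picture viewer there is one more tool, called in YAML: its name, and indented under it one key for each argument. move_arm: Moves the arm, as the interface text tells. Its arguments: {"type":"object","properties":{"steps":{"type":"array","items":{"type":"number"}},"gripper":{"type":"number"}},"required":["steps"]}

```bash
mkdir -p pics
python3 - <<'E'
from rig import *
import rig,cv2
print(get_state(), tip_reach)
for n in("scene","top"):
    i=get_image(n);cv2.imwrite(f"pics/{n}0.png",i["pixels"][...,::-1]);print({k:v for k,v in i.items() if k!="pixels"})
E
```

```text
{'time': 0.0, 'qpos': array([-1.48803661e+00,  3.42723761e-01,  1.52499846e+00, -5.03491094e-06,
        1.27538797e+00, -1.45969020e-01]), 'joint_velocities': array([ 3.75147428e-04,  2.01605941e-06,  8.02935170e-04, -1.17890976e-03,
        1.75918418e-03, -1.90175891e-03]), 'tau': array([ 1.04223553e-03, -4.31238163e+01, -2.44219315e+01,  7.18867988e-02,
        5.59753203e-02, -1.13339490e-04]), 'tool_pos': array([ 0.11903753, -0.51087681,  0.19775093]), 'tcp_rot': array([-3.14009055e+00, -2.15964552e-04,  2.28730046e-01]), 'contact_force': array([-0.10417713,  0.08739641,  0.11177631]), 'ft_torque': array([-0.0083931 , -0.01429369,  0.05125654]), 'gripper_width': 1.0028844408975284} 0.008
{'camera_matrix': array([[502.85300123,   0.        , 328.3776182 ],
       [  0.        , 502.85300123, 194.93501199],
       [  0.        ,   0.        ,   1.        ]]), 'dist_coeffs': array([0.0554668, 0.       , 0.       , 0.       , 0.       ]), 'position': array([ 1.51774882, -0.22918064,  1.07404565]), 'attitude': array([-2.35773145,  0.00529076,  1.2740073 ])}
{'camera_matrix': array([[406.87218822,   0.        , 319.74796304],
       [  0.        , 406.87218822, 198.33537939],
       [  0.        ,   0.        ,   1.        ]]), 'dist_coeffs': array([0.01125566, 0.        , 0.        , 0.        , 0.        ]), 'position': array([0.57671414, 0.02803711, 1.11714764]), 'attitude': array([-3.10942361e+00, -8.79904851e-04, -1.54585821e+00])}
```

View pics/top0.png

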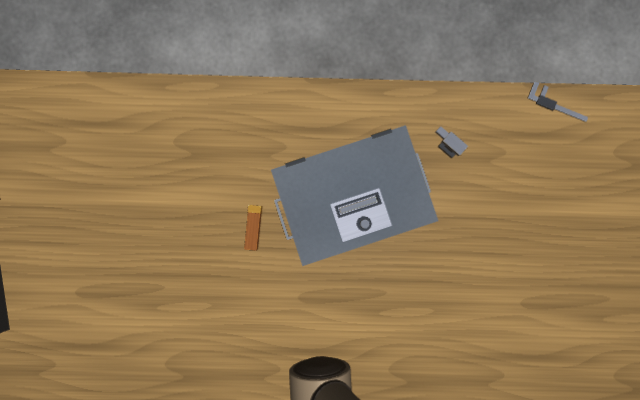

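View pics/scene0.png

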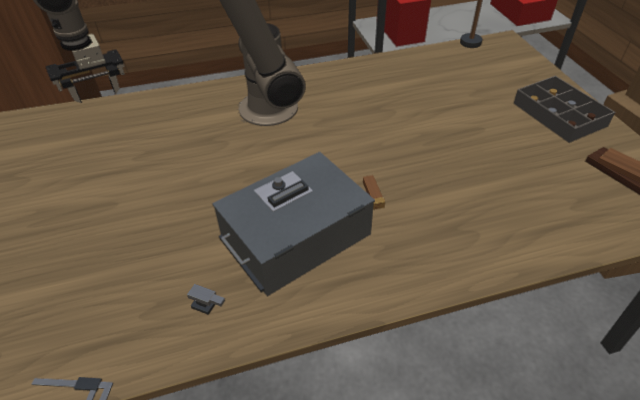

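The top view shows the chest front facing the robot, with lid corners at about (272,171), (406,126), (437,219) and (303,265). The button is at (364,224) and the handle at (358,205). The blank is left of the chest at (253,228), and the anvil is behind it on the right at (451,143). The scene view agrees with this.

```bash
cat > h.py <<'E'
import numpy as np,cv2
from rig import *
from scipy.spatial.transform import Rotation as R
def ray(im,px,z):
    p=cv2.undistortPoints(np.array(px,float).reshape(-1,1,2),im["camera_matrix"],im["dist_coeffs"])[:,0]
    d=R.from_euler('xyz',im["attitude"]).apply(np.c_[p,np.ones(len(p))])
    o=im["position"]; return o+d*((z-o[2])/d[:,2])[:,None]
def proj(im,P):
    Rm=R.from_euler('xyz',im["attitude"]).as_matrix().T
    return cv2.projectPoints(np.array(P,float).reshape(-1,3),cv2.Rodrigues(Rm)[0],-Rm@im["position"],im["camera_matrix"],im["dist_coeffs"])[0][:,0]
E
python3 - <<'E'
from h import *
im=get_image("top");px=im["pixels"];a=px.astype(int)
m=((a[...,2]-a[...,0]>4)).astype(np.uint8); m[:100]=0;m[280:]=0
m=cv2.morphologyEx(m,cv2.MORPH_OPEN,np.ones((7,7)))
c=max(cv2.findContours(m,0,2)[0],key=cv2.contourArea); r=cv2.minAreaRect(c)
P=ray(im,cv2.boxPoints(r),.138);print(r,P.round(4).tolist())
print([np.linalg.norm(P[i]-P[i-1]).round(4) for i in range(4)], P.mean(0))
print("button",ray(im,[[364,224]],.162),"handle",ray(im,[[358,205]],.157))
cv2.imwrite("pics/crop.png",cv2.resize(px[110:280,240:480,::-1],None,fx=3.3,fy=3.3,interpolation=2))
E
```

```text
((354.8992919921875, 194.50477600097656), (101.18151092529297, 144.17959594726562), 71.7605972290039) [[0.676, 0.1483, 0.138], [0.7938, -0.1799, 0.138], [0.5634, -0.2602, 0.138], [0.4473, 0.0658, 0.138]]
[np.float64(0.2432), np.float64(0.3487), np.float64(0.2439), np.float64(0.346)] [ 0.62010146 -0.05650431  0.138     ]
button [[ 0.5498863  -0.07722314  0.162     ]] handle [[ 0.59414654 -0.06266684  0.157     ]]
```

View pics/crop.png

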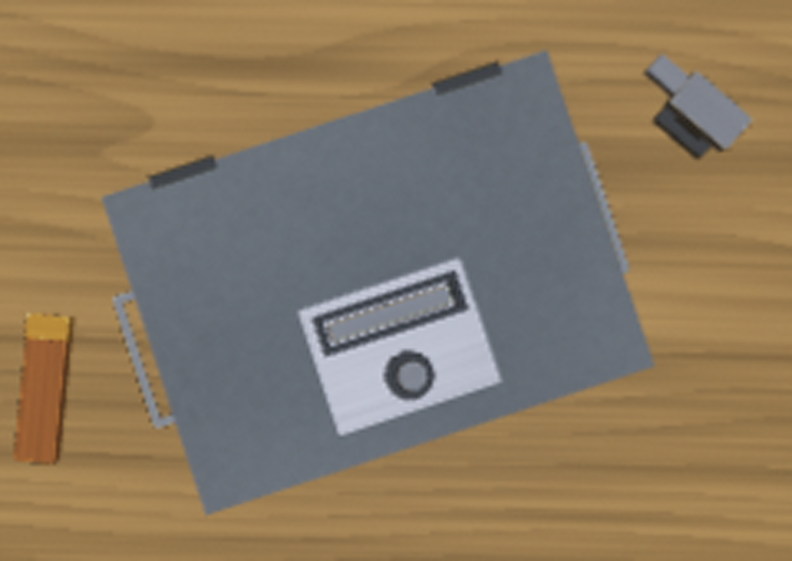

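move_arm:
  steps: [0.026,-0.0162,-0.002,0,0,0,0.026,-0.0162,-0.002,0,0,0,0.026,-0.0162,-0.002,0,0,0,0.026,-0.0162,-0.002,0,0,0,0.026,-0.0162,-0.002,0,0,0,0.026,-0.0162,-0.002,0,0,0,0.026,-0.0162,-0.002,0,0,0,0.026,-0.0162,-0.002,0,0,0,0.026,-0.0162,-0.002,0,0,0,0.026,-0.0162,-0.002,0,0,0]
  gripper: 0

```text
time: 0.98
tool_pos: [0.3363, -0.2933, 0.2184]
tcp_rot: [-3.141, 0.0, 0.229]
contact_force: [-0.4, -0.7, 0.1]
gripper_width: 0.322
```

move_arm:
  steps: [0.025,-0.0162,0,0,0,0,0.025,-0.0162,0,0,0,0,0.025,-0.0162,0,0,0,0,0.025,-0.0162,0,0,0,0,0.025,-0.0162,0,0,0,0,0.025,-0.0162,0,0,0,0,0.025,-0.0162,0,0,0,0,0.025,-0.0162,0,0,0,0,0.025,-0.0162,0,0,0,-0.055,0,0,0,0,0,-0.055]

```text
time: 1.82
tool_pos: [0.5242, -0.0979, 0.2179]
tcp_rot: [-3.14, -0.001, 0.345]
contact_force: [-1.6, 0.1, -0.4]
gripper_width: 0.005
```

Run:
```python
from h import *
s=get_state();print(s["time"],s["tool_pos"],s["tcp_rot"],s["contact_force"],s["qpos"])
im=get_image("wrist");print({k:v for k,v in im.items() if k!="pixels"})
cv2.imwrite("pics/w1.png",im["pixels"][...,::-1])
print(proj(im,[[.551,-.079,.162],[.595,-.064,.157]]))
```

```text
1.8167 [ 0.52418162 -0.09791882  0.21785743] [-3.14037107e+00 -1.31555356e-03  3.44889093e-01] [-1.6281132   0.10079534 -0.35785073] [-0.32960769  0.34235133  1.46868869  0.00182827  1.33028843  0.89586349]
{'camera_matrix': array([[331.25027539,   0.        , 319.05743499],
       [  0.        , 331.25027539, 199.7872751 ],
       [  0.        ,   0.        ,   1.        ]]), 'dist_coeffs': array([-0.06792217,  0.        ,  0.        ,  0.        ,  0.        ]), 'position': array([ 0.60393919, -0.06932899,  0.40449664]), 'attitude': array([ 2.82691643e+00,  8.24713849e-04, -1.22599262e+00])}
[[307.54437655 166.86281494]
 [308.19393395 102.26228122]]
```

View pics/w1.png

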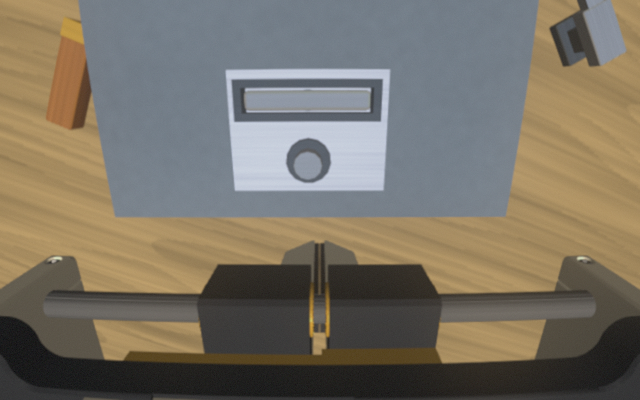

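The wrist view shows the button top at (308,165) and the handle top at (308,100). Both are within 2 px of my predictions, about 1 mm, and the tool is square to the chest. Next I move over the button and descend.

move_arm:
  steps: [0.0164,-0.0045,0,0,0,0,0.0164,-0.0045,0,0,0,0,0,0,0.01,0,0,0,0,0,0.01,0,0,0,0,0,0.01,0,0,0,0,0,0.008,0,0,0,0,0,0,0,0,0,0,0,0,0,0,0,0,0,0,0,0,0]

```text
time: 2.62
tool_pos: [0.5496, -0.0826, 0.1807]
tcp_rot: [3.141, -0.0, 0.338]
contact_force: [0.0, -0.7, 1.3]
gripper_width: 0.007
```

move_arm:
  steps: [0.0035,-0.003,0,0,0,0,0,0,0,0,0,0,0,0,0,0,0,0,0,0,0,0,0,0,0,0,0.003,0,0,0,0,0,0.002,0,0,0,0,0,0,0,0,0,0,0,0,0,0,0]

```text
time: 3.28
tool_pos: [0.5517, -0.0782, 0.1751]
tcp_rot: [-3.141, 0.001, 0.339]
contact_force: [-0.2, 0.7, 0.0]
gripper_width: 0.004
```

move_arm:
  steps: [0,0,0.001,0,0,0,0,0,0.001,0,0,0,0,0,0.001,0,0,0,0,0,0,0,0,0,0,0,0,0,0,0]

```text
time: 3.7
tool_pos: [0.5518, -0.0782, 0.1723]
tcp_rot: [-3.142, 0.0, 0.339]
contact_force: [-0.9, -0.4, -0.4]
gripper_width: 0.003
```

move_arm:
  steps: [0,0,0.001,0,0,0,0,0,0.001,0,0,0,0,0,0,0,0,0,0,0,0,0,0,0]

```text
time: 4.03
tool_pos: [0.5518, -0.0782, 0.1703]
tcp_rot: [-3.142, 0.0, 0.339]
contact_force: [-0.5, 0.3, -0.2]
gripper_width: 0.005
```

move_arm:
  steps: [0,0,0.001,0,0,0,0,0,0,0,0,0,0,0,0,0,0,0,0,0,0,0,0,0]

```text
time: 4.37
tool_pos: [0.5519, -0.0782, 0.1694]
tcp_rot: [3.141, 0.0, 0.339]
contact_force: [0.1, -0.3, 0.4]
gripper_width: 0.006
```

move_arm:
  steps: [0,0,0.001,0,0,0,0,0,0,0,0,0,0,0,0,0,0,0,0,0,0,0,0,0]

```text
time: 4.7
tool_pos: [0.5519, -0.0782, 0.1684]
tcp_rot: [3.142, 0.0, 0.339]
contact_force: [-0.4, -0.0, -0.0]
gripper_width: 0.005
```

move_arm:
  steps: [0,0,0.001,0,0,0,0,0,0,0,0,0,0,0,0,0,0,0,0,0,0,0,0,0]

```text
time: 5.03
tool_pos: [0.5519, -0.0782, 0.1674]
tcp_rot: [3.142, 0.0, 0.339]
contact_force: [-0.3, 0.5, -0.8]
gripper_width: 0.004
```

move_arm:
  steps: [0,0,0.001,0,0,0,0,0,0,0,0,0,0,0,0,0,0,0,0,0,0,0,0,0]

```text
time: 5.37
tool_pos: [0.5519, -0.0782, 0.1664]
tcp_rot: [3.142, 0.0, 0.339]
contact_force: [0.9, -0.1, -0.2]
gripper_width: 0.006
```

move_arm:
  steps: [0,0,0.001,0,0,0,0,0,0,0,0,0,0,0,0,0,0,0,0,0,0,0,0,0]

```text
time: 5.7
tool_pos: [0.5519, -0.0782, 0.1654]
tcp_rot: [3.142, 0.0, 0.339]
contact_force: [0.1, 0.8, 0.1]
gripper_width: 0.005
```

Run:
```python
from h import *
s=get_state();print(s["tool_pos"],s["contact_force"])
im=get_image("wrist")
a=im["pixels"][60:360,200:440,::-1];a=cv2.resize(a,None,fx=2,fy=2,interpolation=2)
im=get_image("scene");b=im["pixels"][140:230,220:340,::-1]
print(proj(im,[[.552,-.0785,.162],[.552,-.0785,.138],[.5519,-.0782,.1574]]))
b=cv2.resize(b,(320,240),interpolation=2)
b=cv2.copyMakeBorder(b,0,360,0,0,0);cv2.imwrite("pics/c2.png",np.hstack([a,b]))
```

```text
[ 0.55188015 -0.07819506  0.16539958] [0.14107789 0.79824422 0.06125706]
[[277.85010645 179.48951569]
 [278.53780701 186.01640691]
 [278.08556173 180.70548377]]
```

View pics/c2.png

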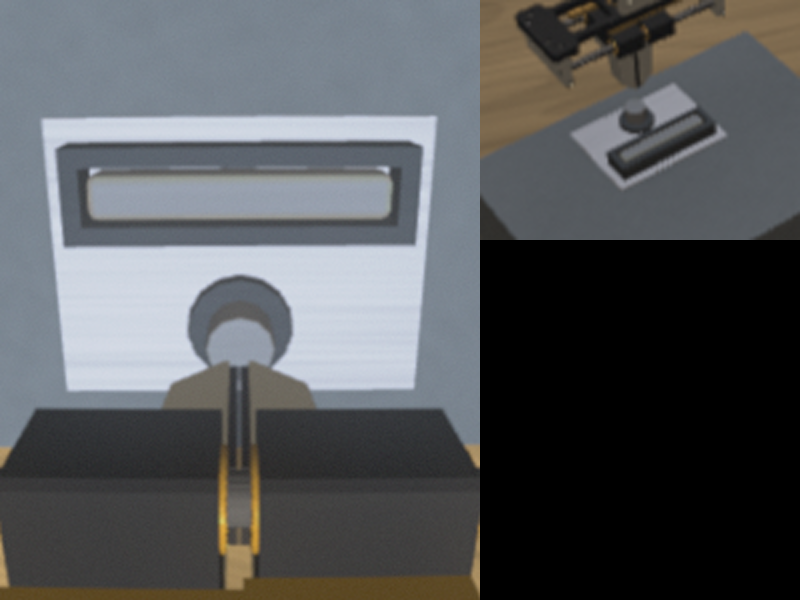

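The composite shows the button clear and unpressed just beyond the fingertips. In the scene crop the tip is at about (635,85) and the button top at (632,102). I'll triangulate the tip from the two views.

Run:
```python
from h import *
from scipy.optimize import least_squares
A=get_image("wrist");B=get_image("scene")
cv2.imwrite("pics/w3.png",A["pixels"][...,::-1]); cv2.imwrite("pics/s3.png",B["pixels"][...,::-1])
s=get_state();T=s["tool_pos"];Rt=R.from_euler('xyz',s["tcp_rot"])
for dz in(-.011,0,.008,.03):
  for dx in (-.0095,0,.0095): print(dz,dx,proj(A,T+Rt.apply([dx,0,dz]))[0].round(1),proj(B,T+Rt.apply([dx,0,dz]))[0].round(1))
print(Rt.as_matrix().round(3))
f=lambda P,a,b:np.r_[proj(A,P)[0]-a,proj(B,P)[0]-b]
for a,b in(([320,242],[278,172]),([320,232.5],[277,178])):
  r=least_squares(f,[.55,-.08,.16],args=(a,b));print(r.x,r.fun, Rt.inv().apply(r.x-T))
b=cv2.resize(B["pixels"][150:200,240:320,::-1],None,fx=10,fy=10,interpolation=2)
cv2.imwrite("pics/c4.png",b)
```

```text
-0.011 -0.0095 [319.3 259.2] [275.6 173.5]
-0.011 0 [319.3 244.7] [277.5 175.4]
-0.011 0.0095 [319.3 229.7] [279.5 177.4]
0 -0.0095 [319.3 250.7] [275.9 176.5]
0 0 [319.3 236.8] [277.9 178.5]
0 0.0095 [319.3 222.5] [279.8 180.5]
0.008 -0.0095 [319.2 245.1] [276.2 178.7]
0.008 0 [319.3 231.6] [278.1 180.7]
0.008 0.0095 [319.3 217.7] [280.  182.7]
0.03 -0.0095 [319.2 231.5] [276.8 184.7]
0.03 0 [319.2 219. ] [278.7 186.7]
0.03 0.0095 [319.2 206.2] [280.6 188.6]
[[ 0.943  0.332  0.   ]
 [ 0.332 -0.943 -0.   ]
 [ 0.     0.    -1.   ]]
[ 0.56199846 -0.07508059  0.19523692] [0.1430901  0.16984637 1.02709155 0.39219625] [ 0.0105512   0.00042703 -0.02981549]
[ 0.55618187 -0.07729531  0.16903842] [0.23522883 0.26160392 1.45092651 0.48945461] [ 0.00432877  0.00057996 -0.00361707]
```

View pics/c4.png

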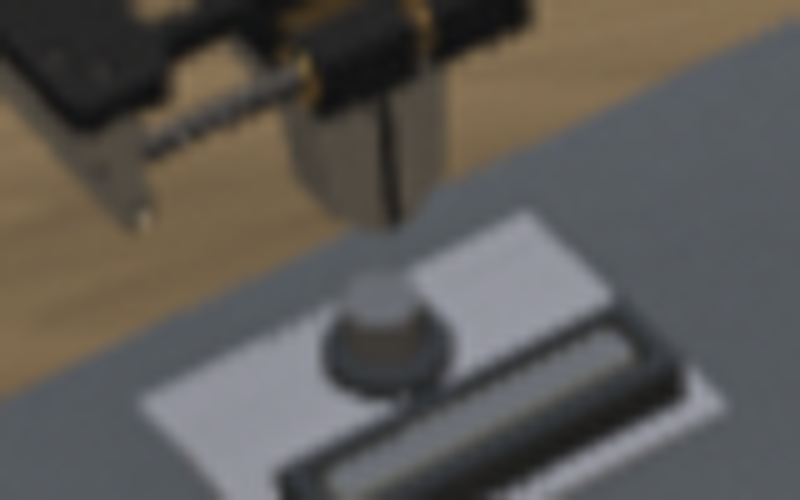

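Both views put the fingertip's front corner at z of about 0.195, 30 mm behind the TCP, where tip_reach puts the tips 8 mm ahead of it. The button itself is still at 0.162, so the stated tip_reach does not match what I see. I'll descend on force, slowly, and calibrate the tip at contact.

move_arm:
  steps: [0,0,0.002,0,0,0,0,0,0.002,0,0,0,0,0,0.002,0,0,0,0,0,0.002,0,0,0,0,0,0.002,0,0,0,0,0,0,0,0,0,0,0,0,0,0,0]

```text
time: 6.48
tool_pos: [0.5518, -0.0781, 0.1552]
tcp_rot: [-3.141, 0.0, 0.339]
contact_force: [-0.3, 0.5, -0.3]
gripper_width: 0.007
```

move_arm:
  steps: [0,0,0.002,0,0,0,0,0,0.002,0,0,0,0,0,0.002,0,0,0,0,0,0.002,0,0,0,0,0,0,0,0,0,0,0,0,0,0,0]

```text
time: 6.98
tool_pos: [0.5518, -0.0782, 0.1472]
tcp_rot: [-3.141, 0.0, 0.339]
contact_force: [0.2, -0.4, 0.2]
gripper_width: 0.007
```

Run:
```python
from h import *
s=get_state();print(s["tool_pos"],s["contact_force"])
A=get_image("wrist");B=get_image("scene")
a=cv2.resize(A["pixels"][130:280,240:400,::-1],None,fx=2.5,fy=2.5)
b=cv2.resize(B["pixels"][155:205,255:305,::-1],(375,375),interpolation=2)
cv2.imwrite("pics/c5.png",np.hstack([a,b]))
```

```text
[ 0.55180827 -0.07816176  0.14722836] [ 0.20536652 -0.39107233  0.17402961]
```

View pics/c5.png

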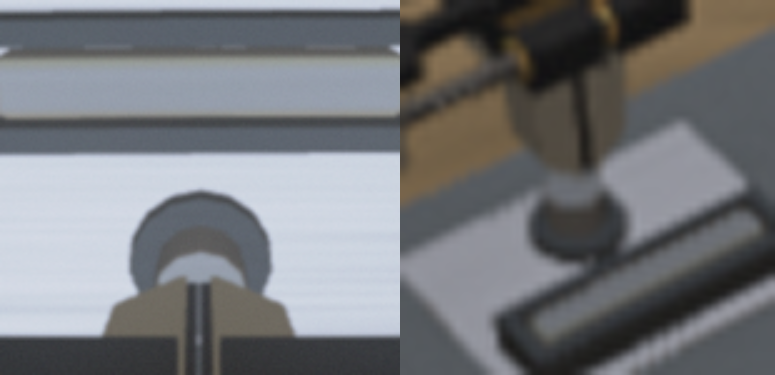

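The tips are now just above and centred on the button, with about 10–15 mm still to go.

move_arm:
  steps: [0,0,0.002,0,0,0,0,0,0.002,0,0,0,0,0,0.002,0,0,0,0,0,0,0,0,0,0,0,0,0,0,0]

```text
time: 7.5
tool_pos: [0.5518, -0.0781, 0.1412]
tcp_rot: [-3.141, 0.0, 0.339]
contact_force: [-0.5, 0.7, 0.1]
gripper_width: 0.005
```

move_arm:
  steps: [0,0,0.001,0,0,0,0,0,0.001,0,0,0,0,0,0,0,0,0,0,0,0,0,0,0]

```text
time: 7.83
tool_pos: [0.5519, -0.0782, 0.1393]
tcp_rot: [3.142, 0.0, 0.339]
contact_force: [0.2, 0.1, 0.2]
gripper_width: 0.003
```

move_arm:
  steps: [0,0,0.001,0,0,0,0,0,0.001,0,0,0,0,0,0,0,0,0,0,0,0,0,0,0]

```text
time: 8.17
tool_pos: [0.5519, -0.0782, 0.1373]
tcp_rot: [3.142, 0.0, 0.339]
contact_force: [-0.1, 1.0, -0.2]
gripper_width: 0.006
```

move_arm:
  steps: [0,0,0.001,0,0,0,0,0,0,0,0,0,0,0,0,0,0,0]

```text
time: 8.42
tool_pos: [0.5519, -0.0782, 0.1363]
tcp_rot: [3.142, 0.0, 0.339]
contact_force: [-0.3, 0.3, 0.4]
gripper_width: 0.003
```

move_arm:
  steps: [0,0,0.001,0,0,0,0,0,0,0,0,0,0,0,0,0,0,0]

```text
time: 8.67
tool_pos: [0.5518, -0.0782, 0.1353]
tcp_rot: [-3.142, 0.0, 0.339]
contact_force: [0.5, 0.0, 0.1]
gripper_width: 0.006
```

move_arm:
  steps: [0,0,0.001,0,0,0,0,0,0,0,0,0,0,0,0,0,0,0]

```text
time: 8.92
tool_pos: [0.552, -0.0782, 0.1345]
tcp_rot: [3.141, -0.0, 0.339]
contact_force: [0.3, -0.2, 0.2]
gripper_width: 0.007
```

move_arm:
  steps: [0,0,0.001,0,0,0,0,0,0,0,0,0,0,0,0,0,0,0]

```text
time: 9.17
tool_pos: [0.552, -0.0782, 0.1337]
tcp_rot: [3.141, -0.0, 0.339]
contact_force: [-0.3, 0.2, 2.9]
gripper_width: 0.002
```

move_arm:
  steps: [0,0,0.001,0,0,0,0,0,0,0,0,0,0,0,0,0,0,0]

```text
time: 9.42
tool_pos: [0.552, -0.0782, 0.1325]
tcp_rot: [3.141, -0.0, 0.339]
contact_force: [0.5, -0.1, 4.0]
gripper_width: 0.004
```

move_arm:
  steps: [0,0,0.001,0,0,0,0,0,0,0,0,0,0,0,0,0,0,0]

```text
time: 9.67
tool_pos: [0.552, -0.0782, 0.1314]
tcp_rot: [3.141, -0.0, 0.339]
contact_force: [0.7, 0.1, 3.0]
gripper_width: 0.008
```

move_arm:
  steps: [0,0,0.001,0,0,0,0,0,0,0,0,0,0,0,0,0,0,0]

```text
time: 9.92
tool_pos: [0.552, -0.0782, 0.1304]
tcp_rot: [3.141, -0.0, 0.339]
contact_force: [1.0, -0.4, 3.3]
gripper_width: 0.002
```

move_arm:
  steps: [0,0,0.001,0,0,0,0,0,0,0,0,0,0,0,0,0,0,0]

```text
time: 10.17
tool_pos: [0.552, -0.0782, 0.1299]
tcp_rot: [3.141, -0.0, 0.339]
contact_force: [-1.6, -0.1, 7.1]
gripper_width: 0.001
```

move_arm:
  steps: [0,0,0.001,0,0,0,0,0,0,0,0,0,0,0,0,0,0,0]

```text
time: 10.42
tool_pos: [0.552, -0.0782, 0.1291]
tcp_rot: [3.141, -0.001, 0.339]
contact_force: [-0.8, -0.4, 8.0]
gripper_width: 0.001
```

move_arm:
  steps: [0,0,0.001,0,0,0,0,0,0,0,0,0,0,0,0,0,0,0]

```text
time: 10.67
tool_pos: [0.5521, -0.0782, 0.1283]
tcp_rot: [3.141, -0.001, 0.339]
contact_force: [-1.9, 0.7, 10.6]
gripper_width: 0.004
```

move_arm:
  steps: [0,0,0.0007,0,0,0,0,0,0,0,0,0,0,0,0,0,0,0]

```text
time: 10.92
tool_pos: [0.5521, -0.0782, 0.1277]
tcp_rot: [3.141, -0.001, 0.339]
contact_force: [-2.1, 0.5, 10.0]
gripper_width: 0.004
```

move_arm:
  steps: [0,0,0.0006,0,0,0,0,0,0,0,0,0,0,0,0,0,0,0]

```text
time: 11.17
tool_pos: [0.5521, -0.0782, 0.1273]
tcp_rot: [3.141, -0.001, 0.339]
contact_force: [-2.5, 0.1, 11.3]
gripper_width: 0.001
```

move_arm:
  steps: [0,0,0.0005,0,0,0,0,0,0,0,0,0,0,0,0,0,0,0]

```text
time: 11.42
tool_pos: [0.5521, -0.0782, 0.1269]
tcp_rot: [3.141, -0.001, 0.339]
contact_force: [-3.3, 0.8, 11.9]
gripper_width: 0.007
```

move_arm:
  steps: [0,0,-0.002,0,0,0,0,0,-0.003,0,0,0,0,0,-0.006,0,0,0,0,0,-0.01,0,0,0,0,0,-0.015,0,0,0,0,0,-0.018,0,0,0,0,0,0,0,0,0,0,0,0,0,0,0]

```text
time: 12.08
tool_pos: [0.5522, -0.0782, 0.1803]
tcp_rot: [3.141, -0.001, 0.339]
contact_force: [-0.1, 0.8, -0.4]
gripper_width: 0.004
```

Run:
```python
from h import *
s=get_state();print(s["tool_pos"],s["qpos"])
A=get_image("wrist");B=get_image("scene")
a=cv2.resize(A["pixels"][40:280,200:440,::-1],None,fx=1.6,fy=1.6)
b=cv2.resize(B["pixels"][150:210,250:310,::-1],(384,384),interpolation=2)
cv2.imwrite("pics/c6.png",np.hstack([a,b]))
X=np.array([.943,.333,0]);H=np.array([.552,-.0785,0])+.047*X
print(H,proj(A,[H+[0,0,.157],H+[0,0,.179]]),proj(B,[H+[0,0,.157],H+[0,0,.179]]))
```

```text
[ 0.55218475 -0.07824569  0.18028168] [-2.78148284e-01  4.15424713e-01  1.46335448e+00 -6.64108260e-05
  1.26133559e+00  9.53838952e-01]
[ 0.596321 -0.062849  0.      ] [[319.42398736 154.64726312]
 [319.51430968 161.50921417]] [[287.72811494 190.84791664]
 [287.19089616 184.74485492]]
```

View pics/c6.png

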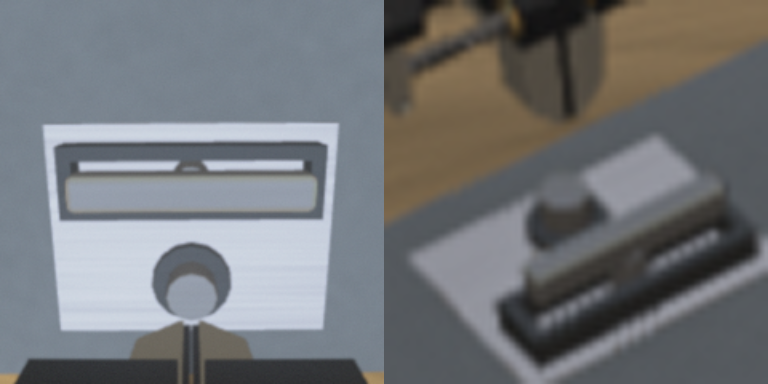

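The T-handle has popped out. It stands above its frame in both views, with its top centre at wrist pixel (319,161) as predicted for fully out. Next I go over it, turn the jaws 90° and open them to about 28 mm.

move_arm:
  steps: [0.0235,0,0,0,0,0,0.0235,0,0,0,0,0,0,0,0,0,0,0.12,0,0,0,0,0,0.12,0,0,0,0,0,0.12,0,0,0,0,0,0.12,0,0,0,0,0,0.12,0,0,0,0,0,0.12,0,0,0,0,0,0.12,0,0,0,0,0,0.12]
  gripper: 0.3

```text
time: 13.02
tool_pos: [0.5955, -0.0624, 0.1781]
tcp_rot: [3.14, 0.002, -0.627]
contact_force: [0.1, 0.5, 0.6]
gripper_width: 0.297
```

move_arm:
  steps: [0,0,0,0,0,0.12,0,0,0,0,0,0.12,0,0,0,0,0,0.12,0,0,0,0,0,0.12,0,0,0,0,0,0.12,0,0,0,0,0,0,0,0,0,0,0,0,0,0,0,0,0,0]

```text
time: 13.68
tool_pos: [0.5959, -0.0625, 0.1789]
tcp_rot: [3.14, 0.001, -1.218]
contact_force: [-0.0, 0.8, 0.1]
gripper_width: 0.3
```

move_arm:
  steps: [0,0,0.008,0,0,0.013,0,0,0.008,0,0,0,0,0,0.006,0,0,0,0,0,0.003,0,0,0,0,0,0.003,0,0,0,0,0,0.002,0,0,0,0,0,0,0,0,0,0,0,0,0,0,0]

```text
time: 14.35
tool_pos: [0.5963, -0.0626, 0.1497]
tcp_rot: [-3.141, -0.0, -1.234]
contact_force: [0.3, -0.5, 0.3]
gripper_width: 0.299
```

Run:
```python
from h import *
s=get_state();print(s["tool_pos"],s["contact_force"])
A=get_image("wrist");B=get_image("scene")
a=cv2.resize(A["pixels"][100:340,200:440,::-1],None,fx=1.6,fy=1.6)
b=cv2.resize(B["pixels"][150:210,250:310,::-1],(384,384),interpolation=2)
cv2.imwrite("pics/c7.png",np.hstack([a,b]))
```

```text
[ 0.59633221 -0.06255876  0.14970462] [ 0.33902305 -0.47250672  0.25111641]
```

View pics/c7.png

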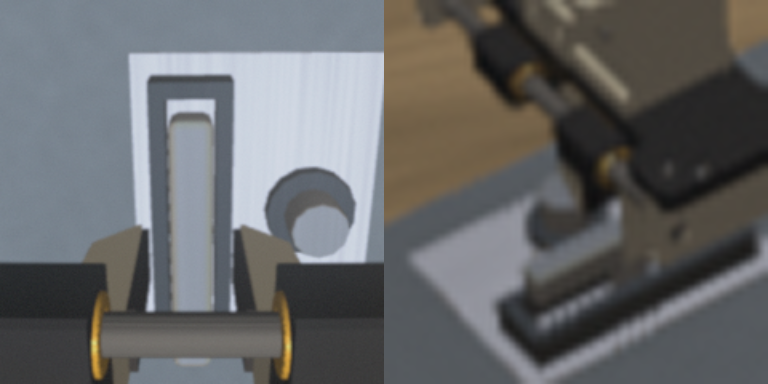

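The bar is centred between the jaws and the fingers are clear of the button. Next I descend to the bar and close.

move_arm:
  steps: [0,0,0.004,0,0,0,0,0,0.004,0,0,0,0,0,0.003,0,0,0,0,0,0.003,0,0,0,0,0,0.0015,0,0,0,0,0,0,0,0,0,0,0,0,0,0,0]

```text
time: 15.03
tool_pos: [0.5962, -0.0626, 0.134]
tcp_rot: [3.141, 0.0, -1.234]
contact_force: [0.5, -0.1, -0.2]
gripper_width: 0.299
```

move_arm:
  steps: [0,0,0,0,0,0,0,0,0,0,0,0,0,0,0,0,0,0,0,0,0,0,0,0,0,0,0,0,0,0]
  gripper: 0

```text
time: 15.45
tool_pos: [0.5962, -0.0626, 0.1343]
tcp_rot: [-3.142, -0.0, -1.234]
contact_force: [-2.0, -0.4, 1.7]
gripper_width: 0.149
```

move_arm:
  steps: [0,0,0,0,0,-0.1,0,0,0,0,0,-0.1,0,0,0,0,0,-0.1,0,0,0,0,0,-0.1,0,0,0,0,0,-0.1,0,0,0,0,0,0]

```text
time: 15.95
tool_pos: [0.5962, -0.0627, 0.1343]
tcp_rot: [3.141, -0.0, -0.731]
contact_force: [-1.0, 0.1, 2.0]
gripper_width: 0.153
```

move_arm:
  steps: [0,0,0,0,0,-0.1,0,0,0,0,0,-0.1,0,0,0,0,0,-0.1,0,0,0,0,0,-0.1,0,0,0,0,0,-0.1,0,0,0,0,0,-0.1,0,0,0,0,0,-0.1,0,0,0,0,0,-0.1,0,0,0,0,0,0]

```text
time: 16.7
tool_pos: [0.5962, -0.0627, 0.1343]
tcp_rot: [3.141, -0.0, 0.066]
contact_force: [-1.4, -0.8, 1.3]
gripper_width: 0.149
```

move_arm:
  steps: [0,0,0,0,0,-0.1,0,0,0,0,0,-0.1,0,0,0,0,0,-0.04,0,0,0,0,0,0,0,0,0,0,0,0,0,0,0,0,0,0]

```text
time: 17.2
tool_pos: [0.5962, -0.0627, 0.1342]
tcp_rot: [3.141, 0.0, 0.302]
contact_force: [-0.8, -0.8, 2.0]
gripper_width: 0.147
```

The handle has turned 1.54 rad with the lid still shut. Next I lift along the arc about the hinge.

move_arm:
  steps: [0.0001,0,-0.0015,-0.0004,-0.01,0,0.0002,0,-0.0029,-0.0007,-0.02,0,0.0002,0,-0.0029,-0.0007,-0.02,0,0.0002,0,-0.0029,-0.0007,-0.02,0,0.0002,0,-0.0029,-0.0007,-0.02,0,0,0,0,0,0,0,0,0,0,0,0,0]

```text
time: 17.78
tool_pos: [0.5968, -0.0624, 0.1466]
tcp_rot: [3.138, 0.093, 0.304]
contact_force: [-3.8, -2.4, 0.2]
gripper_width: 0.148
```

Run:
```python
from h import *
s=get_state();print(s["tool_pos"],s["contact_force"],s["ft_torque"])
B=get_image("scene")
b=cv2.resize(B["pixels"][120:300,190:400,::-1],None,fx=3.3,fy=3.3,interpolation=2)
cv2.imwrite("pics/c8.png",b)
```

```text
[ 0.596775   -0.06241163  0.14662647] [-3.76090577 -2.42629323  0.16782671] [-0.40798957  0.3649936  -0.04079963]
```

View pics/c8.png

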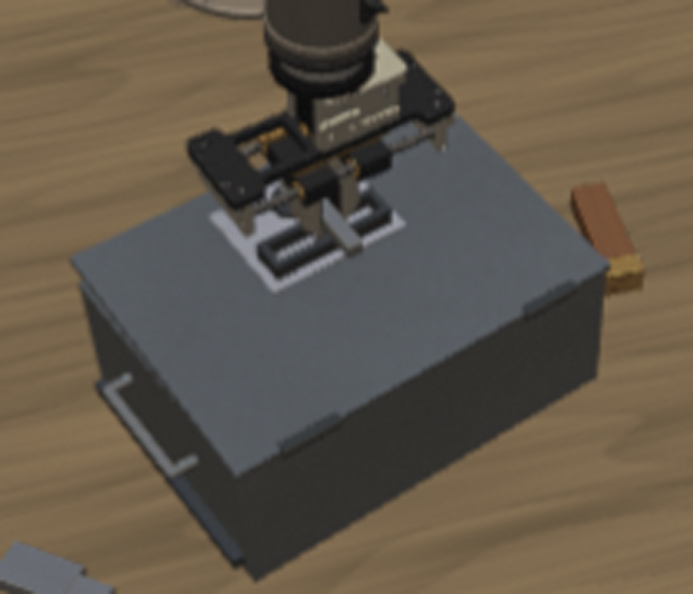

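The handle points fore-aft, so it is turned. The lid's front edge has started to rise, with a gap visible at the left end near (85,285), and the blank is undisturbed. I'll continue the arc.

move_arm:
  steps: [0,0,-0.0029,-0.0007,-0.02,0,0,0,-0.0029,-0.0007,-0.02,0,0,0,-0.0029,-0.0007,-0.02,0,0,0,-0.0029,-0.0007,-0.02,0,0,0,-0.0029,-0.0007,-0.02,0,0,0,0,0,0,0,0,0,0,0,0,0]

```text
time: 18.42
tool_pos: [0.599, -0.0616, 0.161]
tcp_rot: [3.135, 0.191, 0.304]
contact_force: [-2.3, -2.6, -2.3]
gripper_width: 0.149
```

move_arm:
  steps: [0,0,-0.0029,-0.0007,-0.02,0,0,0,-0.0029,-0.0007,-0.02,0,0,0,-0.0029,-0.0007,-0.02,0,0,0,-0.0029,-0.0007,-0.02,0,0,0,-0.0029,-0.0007,-0.02,0,0,0,-0.0029,-0.0007,-0.02,0,0,0,0,0,0,0,0,0,0,0,0,0]

```text
time: 19.08
tool_pos: [0.6034, -0.06, 0.1779]
tcp_rot: [3.13, 0.309, 0.304]
contact_force: [-0.4, -2.2, -4.5]
gripper_width: 0.148
```

move_arm:
  steps: [0,0,0,0,0,0,0,0,0,0,0,0,0,0,0,0,0,0,0,0,0,0,0,0]
  gripper: 0.4

```text
time: 19.42
tool_pos: [0.6034, -0.0599, 0.179]
tcp_rot: [3.13, 0.308, 0.304]
contact_force: [0.6, 0.3, 0.7]
gripper_width: 0.377
```

move_arm:
  steps: [0,0,-0.005,0,0,0,0,0,-0.008,0,0,0,0,0,-0.012,0,0,0,0,0,-0.015,0,0,0,0,0,-0.015,0,0,0,0,0,-0.015,0,0,0,0,0,-0.01,0,0,0,0,0,0,0,0,0,0,0,0,0,0,0]

```text
time: 20.17
tool_pos: [0.6266, -0.0518, 0.2552]
tcp_rot: [3.13, 0.308, 0.304]
contact_force: [0.4, 0.0, -0.4]
gripper_width: 0.399
```

Run:
```python
from h import *
s=get_state();print(s["tool_pos"],s["contact_force"],s["joint_velocities"].round(3))
B=get_image("scene");A=get_image("top")
cv2.imwrite("pics/c9.png",np.vstack([cv2.resize(B["pixels"][100:330,170:400,::-1],(600,600)),])) 
cv2.imwrite("pics/top9.png",A["pixels"][...,::-1])
a0=cv2.imread("pics/top0.png")
for n,(x,y,w,h) in dict(blank=(235,195,35,65),anvil=(428,118,45,48)).items():
  print(n,"mean abs diff",cv2.absdiff(a0,cv2.imread("pics/top9.png"))[y:y+h,x:x+w].mean())
X=np.array([.943,.333,0]);Y=np.array([-.333,.943,0]);H=np.array([.5963,-.0627,.13])+.145*X
for t in(.2,.3,.4):
  for k in(.17,-.17): print(t,k,proj(B,H+Y*k-.24*np.cos(t)*X+.24*np.sin(t)*np.array([0,0,1]))[0].round(1))
```

```text
[ 0.6266223  -0.0518358   0.25519584] [ 0.40891728  0.02711804 -0.44978878] [-0.002  0.013  0.043  0.    -0.011 -0.   ]
blank mean abs diff 4.5645421245421245
anvil mean abs diff 4.425154320987654
0.2 0.17 [320.4 142.1]
0.2 -0.17 [211.1 193.2]
0.3 0.17 [321.5 136.6]
0.3 -0.17 [210.6 187.9]
0.4 0.17 [323.2 131.6]
0.4 -0.17 [210.6 183.2]
```

View pics/c9.png

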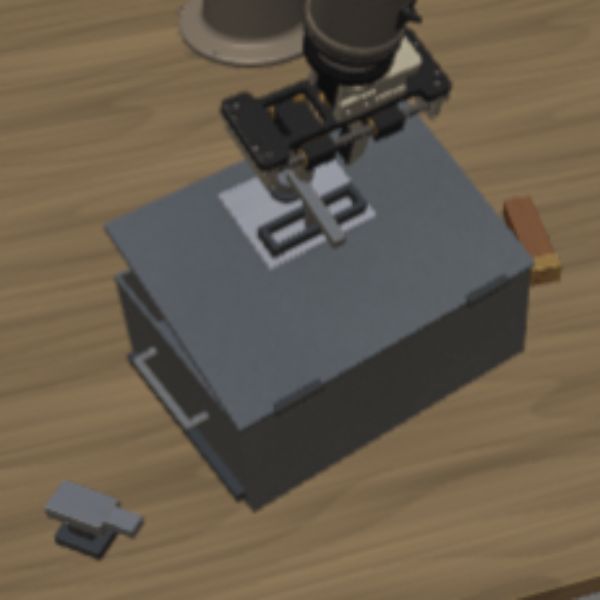

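The lid's front corner is at scene pixel (211,187), which matches an opening of about 0.3 rad. The handle is out and fore-aft, and the anvil, blank and gripper are clear. I'll let it settle and hand in.

move_arm:
  steps: [0,0,-0.01,0,0,0,0,0,-0.01,0,0,0,0,0,0,0,0,0,0,0,0,0,0,0,0,0,0,0,0,0]

```text
time: 20.68
tool_pos: [0.6316, -0.05, 0.2727]
tcp_rot: [3.131, 0.311, 0.304]
contact_force: [0.1, -0.3, -0.8]
gripper_width: 0.4
```

Run:
```python
from h import *
a0,b=cv2.imread("pics/top0.png"),get_image("top")["pixels"]
hsv=lambda i:cv2.cvtColor(i,cv2.COLOR_BGR2HSV)
def cen(i,box,f):
    x,y,w,h=box;m=f(hsv(i)[y:y+h,x:x+w].astype(int)).astype(np.uint8);M=cv2.moments(m,True);return round(M["m10"]/M["m00"]+x,1),round(M["m01"]/M["m00"]+y,1)
for n,box,f in(("blank",(238,195,30,62),lambda h:(h[...,0]<12)&(h[...,1]>120)),("anvil",(430,120,42,45),lambda h:(h[...,1]<60))):
    print(n,cen(a0,box,f),cen(b[...,::-1].copy(),box,f))
print(get_state()["contact_force"]);finish_job()
```

```text
Traceback (most recent call last):
ZeroDivisionError: float division by zero
```

Run:
```python
from h import *
a,b=[cv2.cvtColor(i,cv2.COLOR_BGR2GRAY).astype(np.float32) for i in(cv2.imread("pics/top0.png"),get_image("top")["pixels"][...,::-1].copy())]
for n,(x,y,w,h) in dict(blank=(235,195,35,62),anvil=(428,118,45,48)).items():
    print(n,"shift px, response",cv2.phaseCorrelate(a[y:y+h,x:x+w].copy(),b[y:y+h,x:x+w].copy()))
print(get_state()["contact_force"]);finish_job()
```

```text
blank shift px, response ((0.03600293761321183, 0.017972046573568434), 0.9971619308408763)
anvil shift px, response ((0.510358830838264, -0.04147420482833297), 1.0000386909202292)
[ 0.69305088  0.05462601 -0.5363366 ]
the job is handed in; nothing more can be done
```

The chest is open and the job is handed in at about 21 s; `finish_job` gives no verdict, so what follows is from my own checks.

- **Button:** I pressed it under force readings until the catch tripped, at about 3 mm past the start of the firm spring. The highest force I read was 11.9 N. After I let it go the handle popped out, and both views showed it fully out.
- **Handle:** I gripped the bar and turned it counter-clockwise about 1.54 rad with the lid still shut.
- **Lid:** I lifted it along the arc about the hinge, let go and backed the gripper clear.

**Last checks**
- **Lid opening:** the front corner was at scene pixel (211,187), which fits about 0.27–0.3 rad. I checked this by eye against a projected model.
- **Handle:** in that same last picture it is out and points fore-aft.
- **Bystanders:** the blank shifted less than 0.1 px and the anvil about 0.5 px (roughly 1 mm).
- **Contact:** the wrist force was under 1 N, within noise, and the gripper was well clear of everything.

**Disagreements and failures**
- **`tip_reach`:** the stated value of 8 mm was wrong. The fingertips turned out to be about 28 mm behind the reported TCP, seen in two views and confirmed when the tips touched the button. I used the measured figure from then on.
- **Bystander check:** my first colour-mask version found no pixels for the blank, so I used image correlation instead.

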